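Find the rocking corner of a gear fixture plate and bed its shim

TASK

The fixture plate that carries the gear rocks on one of its four feet. With the fingertips, press its corners one after another until you find the one that gives, then press the raised shim tab beside that corner down flat, and press the same corner once more so that it bears on its shim. Leave the other three tabs raised, do not grasp, lift or shift the plate, and leave everything else where it stands.

Things in the scene. Friction and masses are not known exactly. Their poses are not given: they have to be found in the camera images.
- base: grey machine base, a fixed block 176 x 250 mm and 20 mm high; origin under its centre on the table, z up, at yaw 0 x points away from the robot and y to its left. Near the four corners of the fixture plate a steel shim tab is hinged to it.
- plate: loose aluminium fixture plate 160 (x) x 120 (y) x 10 mm, about 0.85 kg, with a gear on an arbor at its centre (66 mm across, 38 mm above its top); origin at the centre of its underside, 40 mm above the table, axes as the base's. It lies level on four feet hidden under its corners: three solid, one (its place changes) springy, which looks the same.
- corner_1 (a point): far left corner of the plate (seen from the robot at yaw 0): the spot on its top face above the foot, 13 mm in from both edges, 50 mm above the table. If its foot is the springy one, it begins to sink when pressed with about 1.5 N, has sunk 4.5 mm at about 4.5 N and stops there, and springs back when let go; otherwise it is firm
- corner_2 (a point): far right corner of the plate (seen from the robot at yaw 0): the spot on its top face above the foot, 13 mm in from both edges, 50 mm above the table. If its foot is the springy one, it begins to sink when pressed with about 1.5 N, has sunk 4.5 mm at about 4.5 N and stops there, and springs back when let go; otherwise it is firm
- corner_3 (a point): near left corner of the plate (seen from the robot at yaw 0): the spot on its top face above the foot, 13 mm in from both edges, 50 mm above the table. If its foot is the springy one, it begins to sink when pressed with about 1.5 N, has sunk 4.5 mm at about 4.5 N and stops there, and springs back when let go; otherwise it is firm
- corner_4 (a point): near right corner of the plate (seen from the robot at yaw 0): the spot on its top face above the foot, 13 mm in from both edges, 50 mm above the table. If its foot is the springy one, it begins to sink when pressed with about 1.5 N, has sunk 4.5 mm at about 4.5 N and stops there, and springs back when let go; otherwise it is firm
- tab_1 (a point): spot to press on the top of shim tab 1, beside the far left corner: on the tab's centre line, 34 mm out from its hinge, 41 mm outside the plate's long edge. The tab is a plain steel tongue 22 mm wide (x) that reaches 50 mm out from the hinge, away from the plate along y. The spot is 32 mm above the table when the tab is flat, 9 to 12 mm higher while raised.
- tab_2 (a point): spot to press on the top of shim tab 2, beside the far right corner: on the tab's centre line, 34 mm out from its hinge, 41 mm outside the plate's long edge. The tab is a plain steel tongue 22 mm wide (x) that reaches 50 mm out from the hinge, away from the plate along y. The spot is 32 mm above the table when the tab is flat, 9 to 12 mm higher while raised.
- tab_3 (a point): spot to press on the top of shim tab 3, beside the near left corner: on the tab's centre line, 34 mm out from its hinge, 41 mm outside the plate's long edge. The tab is a plain steel tongue 22 mm wide (x) that reaches 50 mm out from the hinge, away from the plate along y. The spot is 32 mm above the table when the tab is flat, 9 to 12 mm higher while raised.
- tab_4 (a point): spot to press on the top of shim tab 4, beside the near right corner: on the tab's centre line, 34 mm out from its hinge, 41 mm outside the plate's long edge. The tab is a plain steel tongue 22 mm wide (x) that reaches 50 mm out from the hinge, away from the plate along y. The spot is 32 mm above the table when the tab is flat, 9 to 12 mm higher while raised.
- shim_1 (a joint): hinge angle of shim tab 1 (rad): 0 is flat, on its stop; as found it is raised, 0.28 to 0.36. It is stiff: about 12 N at tab_1 moves it, and it stays where it is left. Raised, its inner toe is clear of the plate; flat, the toe stands 1 mm below the plate's underside, so that a springy corner pressed down stops on it after 1 mm instead of 4.5 mm.
- shim_2 (a joint): hinge angle of shim tab 2 (rad): 0 is flat, on its stop; as found it is raised, 0.28 to 0.36. It is stiff: about 12 N at tab_2 moves it, and it stays where it is left. Raised, its inner toe is clear of the plate; flat, the toe stands 1 mm below the plate's underside, so that a springy corner pressed down stops on it after 1 mm instead of 4.5 mm.
- shim_3 (a joint): hinge angle of shim tab 3 (rad): 0 is flat, on its stop; as found it is raised, 0.28 to 0.36. It is stiff: about 12 N at tab_3 moves it, and it stays where it is left. Raised, its inner toe is clear of the plate; flat, the toe stands 1 mm below the plate's underside, so that a springy corner pressed down stops on it after 1 mm instead of 4.5 mm.
- shim_4 (a joint): hinge angle of shim tab 4 (rad): 0 is flat, on its stop; as found it is raised, 0.28 to 0.36. It is stiff: about 12 N at tab_4 moves it, and it stays where it is left. Raised, its inner toe is clear of the plate; flat, the toe stands 1 mm below the plate's underside, so that a springy corner pressed down stops on it after 1 mm instead of 4.5 mm.
- ring_gauge: steel ring 30 mm across, 14 mm high, standing on the base between two tabs; origin at the underside; a bystander, not to be moved
- setting_pin: steel cylinder 18 mm across, 28 mm high, standing on the base between two tabs; origin at the underside; a bystander, not to be moved
- gear_blank: loose spur gear 64 mm across, 22 mm high, beside the base; origin at the underside; a bystander, not to be moved
- stylus_box: small wooden box 85 x 50 x 22 mm beside the base; origin at the underside; a bystander, not to be moved
- wrench: open-ended wrench 150 mm long lying on the table; origin at the underside; a bystander, not to be moved
- cleaner: bottle 60 mm across, 150 mm high; origin at the underside; a bystander, not to be moved
Things that resemble listed ones, but are neither listed nor needed, are in the scene too. Leave any blue or red look-alike of the plate alone.

How it is judged:
On the way, in this order (a step that is already met when the one before it is completed fails the run):
1. a corner of the plate is pressed and sinks (by 2.5 mm or more): the one that rocks (z of any of corner_1, corner_2, corner_3, corner_4 in the frame of base below 0.0475 m), for 0.1 s.
2. one shim tab is flat (within 0.05 rad), the other three still raised (((value of joint shim_1 below 0.05 rad and value of joint each of shim_2, shim_3, shim_4 above 0.22 rad) or (value of joint shim_2 below 0.05 rad and value of joint each of shim_1, shim_3, shim_4 above 0.22 rad) or (value of joint shim_3 below 0.05 rad and value of joint each of shim_1, shim_2, shim_4 above 0.22 rad) or (value of joint shim_4 below 0.05 rad and value of joint each of shim_1, shim_2, shim_3 above 0.22 rad))), for 0.2 s.
3. the rocking corner is pressed again and its own flat shim now carries it (1 N or more on the shim, the corner less than 2.5 mm down) (((value of joint shim_1 below 0.05 rad and value of joint each of shim_2, shim_3, shim_4 above 0.22 rad and contact force between shim_1 and plate above 1 N and z of corner_1 in the frame of base above 0.0475 m) or (value of joint shim_2 below 0.05 rad and value of joint each of shim_1, shim_3, shim_4 above 0.22 rad and contact force between shim_2 and plate above 1 N and z of corner_2 in the frame of base above 0.0475 m) or (value of joint shim_3 below 0.05 rad and value of joint each of shim_1, shim_2, shim_4 above 0.22 rad and contact force between shim_3 and plate above 1 N and z of corner_3 in the frame of base above 0.0475 m) or (value of joint shim_4 below 0.05 rad and value of joint each of shim_1, shim_2, shim_3 above 0.22 rad and contact force between shim_4 and plate above 1 N and z of corner_4 in the frame of base above 0.0475 m))), for 0.2 s.
At the end, for the whole second after the job is handed in: The shim tab beside the rocking corner is flat (within 0.05 rad) and the other three are still raised (above 0.22 rad); the plate lies level (within 0.015 rad) on its feet, at rest, within 2 mm of its height and 8 mm of its place (((value of joint shim_1 below 0.05 rad and value of joint each of shim_2, shim_3, shim_4 above 0.22 rad) or (value of joint shim_2 below 0.05 rad and value of joint each of shim_1, shim_3, shim_4 above 0.22 rad) or (value of joint shim_3 below 0.05 rad and value of joint each of shim_1, shim_2, shim_4 above 0.22 rad) or (value of joint shim_4 below 0.05 rad and value of joint each of shim_1, shim_2, shim_3 above 0.22 rad)) and angle between plate's own z axis and vertical below 0.015 rad and z of plate in the frame of base between 0.038 and 0.042 m and horizontal distance between plate and base below 0.008 m and linear speed of plate below 0.01 m/s); the robot touches nothing.
It fails at once if the plate is lifted (10 mm above its place), tipped (over 0.1 rad) or shoved along (over 12 mm) (z of plate in the frame of base above 0.05 m or angle between plate's own z axis and vertical above 0.1 rad or horizontal distance between plate and base above 0.012 m).
It fails at once if a bystander is moved more than 15 mm (distance of any of ring_gauge, setting_pin, gear_blank, stylus_box, wrench, cleaner from where it was at the start of the episode above 0.015 m).
It also fails if it takes over 54 s, if anything falls off the work surface, if the arm or the gripper's body presses on something with over 40 N, if the wrist force passes 120 N, or if a joint passes its speed limit or range.

ROBOT

A 6-joint arm with a two-finger parallel gripper is mounted at the origin on the work surface. World frame = base frame: x ahead of the robot, y to its left, z up, the work surface at z = 0. Lengths are in m, angles in rad, forces in N, time in s.
With the tool pointing down it reaches from about 0.35 to 0.975 m from the base axis. Payload 4.9 kg.
Tool frame: the origin (TCP) lies midway between the tips of the shut fingers; the grasp point (between the pads) lies 19 mm behind it; z points along the fingers, x is the direction in which the jaws open and shut, and the axes are right-handed (so a half turn about z gives the same grasp; the last joint's range is limited). The gripper opens to 85 mm and grips with 20 to 120 N. Pads are 22 mm wide; open, the fingers measure 114 mm over their backs; the gripper's body (76 mm by 85 mm) begins 54 mm behind the grasp point. The pads swing forward as they close: fully open they stand 13 mm farther back than shut.
Start: joints at [-1.306, 0.053, 1.613, -0, 1.476, -0.119], TCP at [0.234, -0.58, 0.231] pointing down, gripper open.
Joint ranges: [-3.01, 3.01], [-1.01, 2.22], [0.06, 2.58], [-1.02, 4.17], [0.09, 2.62], [-3.14, 3.14]. Speed limits (rad/s): [2.57, 2.57, 3.14, 3.14, 3.14, 3.14].

INTERFACE

Orientations are given as a rotation vector (axis times angle).
In Python, from bench import r, cams, ticket gives the robot as it stands.
- The arm moves only by the tool servo_tool, never from a script. Its argument "deltas" is one flat list of numbers, 7 for each row, row after row: the shift along the tool's x, y, z in m, then the turn, a rotation vector about the tool's x, y, z in degrees, then the finger opening in m, from 0 to 0.0854. In form: [x, y, z, rx, ry, rz, fingers, x, y, z, rx, ry, rz, fingers, ...]. A call has 1 to 5 rows; each row shifts and turns the commanded pose from where the row before left it, along the tool's axes as they then stand; what a row does not reach is not made up. A row lasts 1/10 s, in which the tool goes at most 50 mm and 8.59 degrees, less where a joint would pass 70% of its speed; a pose out of reach is approached as far as the arm can. A call is refused whole if a number of a shift passes 0.05 or a number of a turn 8.59, either way. A call with a gripper value outside its range is refused whole. The fingers move at their own pace and stop on an object; "force" is the grip in N (left out, the last holds). Time passes only in rows, so rows that do not move let the fingers close. It gives the time, the measured TCP pose, the force and the opening at its end, in the units of the state.
- r.state(): the state, without advancing time (a new reading comes with each control period).
- cams.camera(name): name is "scene" or "top" or "wrist"; returns the picture (384x512x3 uint8, red, green, blue); there is no depth.
- cams.calibration(name): a dict with "K" (3x3 intrinsics, pixels), "k1" (the pictures are not rectified: a ray, as slopes to the right and down, at radius r is drawn at 1 + k1 r^2 times it, then the intrinsics apply), "R" (3x3) and "t" (3): a world point X has camera coordinates R X + t; the wrist camera has in their place "T_tool_cam" (4x4, takes a point from camera to tool coordinates, whose origin is the TCP and whose axes are the tool frame's). Camera axes: x right, y down, z forward; pixel columns grow to the right and rows downward; lengths in m; the calibration is good to about 2 mm. A picture is of the moment at which its call begins: read the wrist's pose just before it. calibration takes no time and is no camera call.
- ticket.job_done(): hands the job in, once; it reports no verdict.
The state is a dict: "time_s": time; "joint_positions": joint angles; "joint_vel": joint speeds; "joint_torque": joint torques, N m; "position": TCP position; "tool_rot": TCP orientation; "force": force on the tool from outside, world axes, zero at the start; "wrist_torque": the same for the moment, N m; "grip_width": finger opening in m.
Only numpy, scipy, OpenCV 4.12 (cv2) and the standard library are available. Lean on these libraries where they do the work, as an engineer would, in place of code of your own. Each camera call takes 0.05 s, during which the arm holds its last target. There are 200 camera calls.

## Working session

There is one attempt and no reset: what is moved stays moved. The work goes in short steps, Python scripts to look and compute and a tool call to move; the robot and the scene stay as the last step left them, time stands still between calls to the robot, and variables do not carry over. Pictures are saved under pics/ and viewed, about 8 in all and at most 12, crops included, and the job is handed in when it is done.

Besides the shell and the picture viewer there is one more tool, called after "Request:" in YAML: its name, and indented under it one key for each argument. servo_tool: Moves the arm, as the interface text tells. Its arguments: {"type":"object","properties":{"deltas":{"type":"array","items":{"type":"number"}},"force":{"type":"number"}},"required":["deltas"]}

```bash
ls; mkdir -p pics; python3 - <<'E'
from bench import r,cams,ticket
import cv2,numpy as np
for n in("top","scene"):
    cv2.imwrite(f"pics/{n}1.png",cv2.cvtColor(cams.camera(n),cv2.COLOR_RGB2BGR))
    c=cams.calibration(n);print(n,{k:np.round(v,4).tolist() for k,v in c.items()})
print(r.state())
E
```

```text
pics
top {'K': [[377.6237, 0.0, 251.1176], [0.0, 377.6237, 194.7561], [0.0, 0.0, 1.0]], 'k1': 0.0087, 'R': [[-0.0085, -0.9999, 0.0136], [-0.9969, 0.0074, -0.0786], [0.0785, -0.0142, -0.9968]], 't': [0.0075, 0.4629, 1.3303]}
scene {'K': [[476.1551, 0.0, 250.8463], [0.0, 476.1551, 191.9368], [0.0, 0.0, 1.0]], 'k1': -0.0964, 'R': [[-0.1402, 0.9901, 0.0038], [0.5539, 0.0816, -0.8286], [-0.8207, -0.1141, -0.5598]], 't': [0.0512, -0.2036, 1.6938]}
{'time_s': 0.1, 'joint_positions': array([-1.30601312e+00,  5.32971299e-02,  1.61418012e+00,  3.91008073e-05,
        1.47599112e+00, -1.18997443e-01]), 'joint_vel': array([ 1.54558172e-03, -3.68101575e-03, -2.00901816e-03, -3.20062721e-05,
       -4.24878680e-04, -5.23871285e-04]), 'joint_torque': array([ 6.91027726e-04, -3.94912326e+01, -3.71360350e+01, -6.03174726e-05,
        3.99213939e-03, -2.48468126e-06]), 'position': array([ 0.23387983, -0.5789761 ,  0.23016806]), 'tool_rot': array([-2.60328504e+00,  1.75630824e+00,  2.18875077e-03]), 'force': array([0.31065471, 0.0995344 , 0.6847673 ]), 'wrist_torque': array([-0.01509112,  0.00015226,  0.04778511]), 'grip_width': 0.08523755935517724}
```

View pics/top1.png

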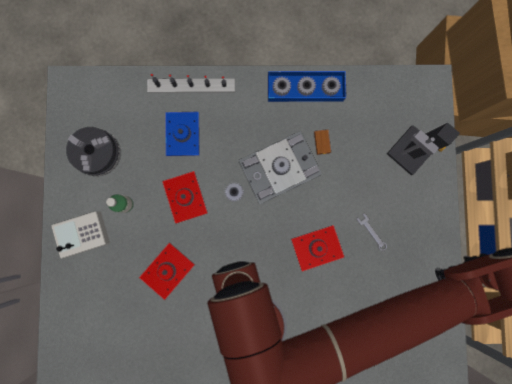

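View pics/scene1.png

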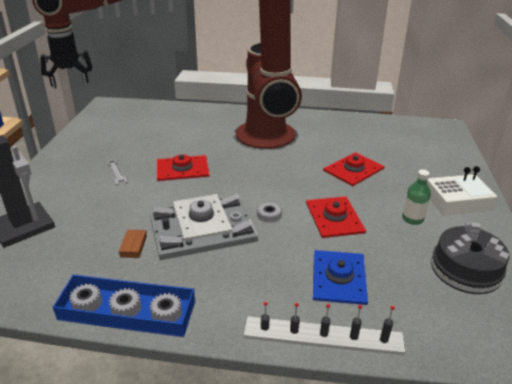

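The top view shows the white plate on its grey base at about (281,167), turned about 20°. Red and blue look-alikes are at (185,197), (318,247), (167,270) and (182,133); only the one at (281,167) has a grey base with tabs. I'll confirm it in an enlarged crop.

```bash
python3 - <<'E'
import cv2
a=cv2.imread("pics/top1.png")[125:210,230:330]
cv2.imwrite("pics/crop1.png",cv2.resize(a,None,fx=7,fy=7,interpolation=cv2.INTER_CUBIC))
E
```

```text
(no output)
```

View pics/crop1.png

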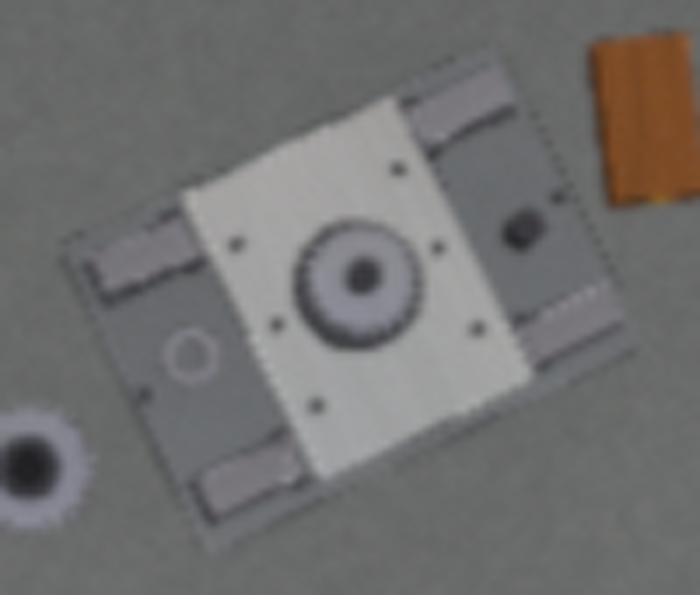

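```bash
cat > h.py <<'E'
import numpy as np,cv2
from scipy.spatial.transform import Rotation as Ro
from scipy.optimize import least_squares
from bench import r,cams,ticket
def proj(c,X,Rm=None,t=None):
    Rm=c["R"] if Rm is None else Rm; t=c["t"] if t is None else t
    p=np.asarray(X)@np.array(Rm).T+t
    return cv2.projectPoints(p,np.zeros(3),np.zeros(3),np.array(c["K"]),np.array([c["k1"],0,0,0]))[0][:,0]
S=np.array([[1,1],[1,-1],[-1,1],[-1,-1]])
def pts(hx,hy,z): return np.c_[S*[hx,hy],np.full(4,z)]
def world(p,L):
    L=np.asarray(L,float); c,s=np.cos(p[2]),np.sin(p[2])
    return np.c_[p[0]+c*L[:,0]-s*L[:,1],p[1]+s*L[:,0]+c*L[:,1],L[:,2]]
def fit(c,L,px,Rm=None,t=None,p0=(.6,-.1,.4)):
    s=least_squares(lambda p:(proj(c,world(p,L),Rm,t)-px).ravel(),p0)
    return s.x,s.fun.reshape(-1,2)
def goal(p,L,yaw):
    """print tool-frame shift to reach world point and turn to jaw yaw"""
    st=r.state();R=Ro.from_rotvec(st["tool_rot"])
    d=world(p,[L])[0]-st["position"]
    x=R.as_matrix()[:,0]; a=np.degrees(np.arctan2(x[1],x[0]))
    print("t",st["time_s"],"pos",np.round(st["position"],4),"F",np.round(st["force"],2),"yaw",round(a,2),"tilt z",np.round(R.as_matrix()[:,2],3))
    print("world d",np.round(d,4),"tool d",np.round(R.inv().apply(d),4),"turn rz",round(-((np.degrees(yaw)-a+90)%180-90),2))
E
python3 - <<'E'
from h import *
c=cams.calibration("top")
pl=np.array([(185,193),(397,97),(320,480),(530,380)]);ba=np.array([(63,245),(490,48),(210,550),(637,345)])
px=(np.r_[pl,ba]+.5)/7-.5+[230,125]
p,e=fit(c,np.r_[pts(.08,.06,.05),pts(.088,.125,.02)],px)
print(p,np.degrees(p[2]));print(e.round(2).tolist())
print(world(p,pts(.067,.047,.05)),world(p,pts(.067,.101,.042)),sep="\n")
goal(p,[0,0,.2],p[2]+np.pi/2)
cw=cams.calibration("wrist");print({k:np.round(v,4).tolist() for k,v in cw.items()})
E
```

```text
[ 0.56259889 -0.09997016  0.43298216] 24.80805061152195
[[-0.63, 0.2], [-0.21, -0.36], [-0.29, 0.2], [0.57, -0.06], [-0.72, -0.03], [0.83, -0.96], [-0.71, 0.68], [1.19, 0.29]]
[[ 0.60369578 -0.02919555  0.05      ]
 [ 0.64313627 -0.11452109  0.05      ]
 [ 0.4820615  -0.08541922  0.05      ]
 [ 0.52150199 -0.17074476  0.05      ]]
[[ 0.58103848  0.01982125  0.042     ]
 [ 0.66579357 -0.16353789  0.042     ]
 [ 0.4594042  -0.03640242  0.042     ]
 [ 0.54415929 -0.21976156  0.042     ]]
t 0.1 pos [ 0.2339 -0.579   0.2302] F [0.31 0.1  0.68] yaw -68.01 tilt z [-0.     0.002 -1.   ]
world d [ 0.3287  0.479  -0.0302] tool d [-0.321  -0.4842  0.0309] turn rz -2.82
{'K': [[329.037, 0.0, 258.5507], [0.0, 329.037, 188.2267], [0.0, 0.0, 1.0]], 'k1': 0.0047, 'T_tool_cam': [[1.0, 0.0004, 0.0006, 0.0003], [-0.0006, 0.9475, 0.3197, -0.083], [-0.0005, -0.3197, 0.9475, -0.1416], [0.0, 0.0, 0.0, 1.0]]}
```

Request:
servo_tool:
  deltas: [-0.0214,-0.0323,0,0,0,-0.56,0,-0.0214,-0.0323,0,0,0,-0.56,0,-0.0214,-0.0323,0,0,0,-0.56,0,-0.0214,-0.0323,0,0,0,-0.56,0,-0.0214,-0.0323,0,0,0,-0.56,0]

```text
time_s: 0.6
position: [0.341, -0.4161, 0.2307]
tool_rot: [-2.646, 1.693, 0.001]
force: [0.5, 0.2, -0.2]
grip_width: 0.0119
```

Request:
servo_tool:
  deltas: [-0.0214,-0.0323,0,0,0,0,0,-0.0214,-0.0323,0,0,0,0,0,-0.0214,-0.0323,0,0,0,0,0,-0.0214,-0.0323,0,0,0,0,0,-0.0214,-0.0323,0,0,0,0,0]

```text
time_s: 1.1
position: [0.4427, -0.2512, 0.2309]
tool_rot: [-2.646, 1.693, 0.001]
force: [-0.9, -1.4, 0.6]
grip_width: -0.0001
```

Request:
servo_tool:
  deltas: [-0.0214,-0.0323,0,0,0,0,0,-0.0214,-0.0323,0,0,0,0,0,-0.0214,-0.0323,0,0,0,0,0,-0.015,-0.02,0,0,0,0,0,0,0,0,0,0,0,0]

```text
time_s: 1.6
position: [0.5159, -0.1295, 0.2307]
tool_rot: [-2.65, 1.687, 0.002]
force: [0.0, 0.0, -0.7]
grip_width: -0.0002
```

```bash
python3 - <<'E'
from h import *
p=(.5626,-.1,.433)
goal(p,[0,0,.2],p[2]+np.pi/2)
st=r.state();np.save("st.npy",np.r_[st["position"],st["tool_rot"]])
im=cv2.cvtColor(cams.camera("wrist"),cv2.COLOR_RGB2BGR);cv2.imwrite("pics/w1.png",im)
cv2.imwrite("pics/w1b.png",cv2.resize(im,(800,600),interpolation=cv2.INTER_CUBIC))
E
```

```text
t 1.6 pos [ 0.5159 -0.1295  0.2307] F [ 0.03  0.04 -0.65] yaw -64.97 tilt z [-0.001  0.001 -1.   ]
world d [ 0.0467  0.0295 -0.0307] tool d [-0.0069 -0.0548  0.0307] turn rz 0.22
```

View pics/w1b.png

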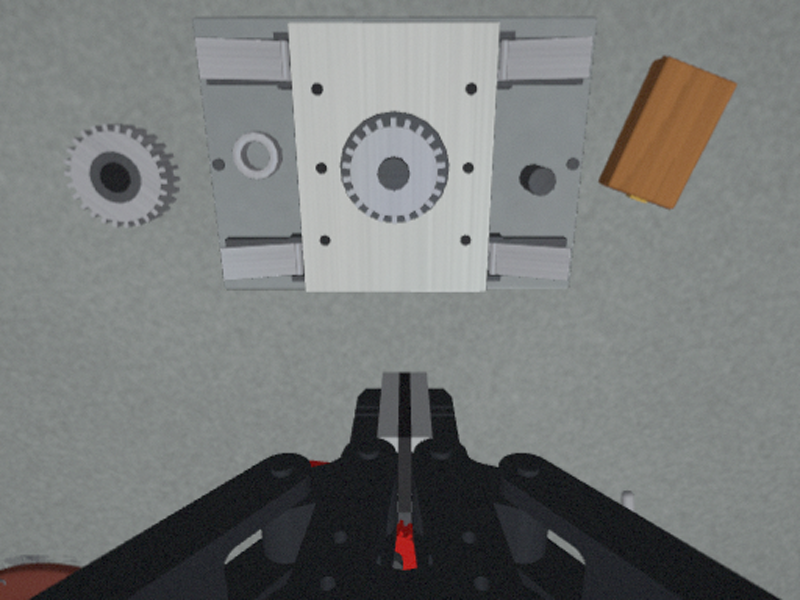

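The wrist picture shows the plate corners at (288,22), (499,24), (306,292) and (485,292). All four tabs are raised, with the ring at (257,155) and the pin at (538,180).

```bash
python3 - <<'E'
from h import *
c=cams.calibration("wrist");s=np.load("st.npy");T=np.array(c["T_tool_cam"])
Rt=Ro.from_rotvec(s[3:]).as_matrix();Rwc=Rt@T[:3,:3];o=Rt@T[:3,3]+s[:3]
Rm,t=Rwc.T,-Rwc.T@o
pl=np.array([(288,22),(499,24),(306,292),(485,292)]);ba=np.array([(193,17),(597,18),(226,290),(568,290)])
px=(np.r_[pl,ba]+.5)/1.5625-.5
p,e=fit(c,np.r_[pts(.08,.06,.05),pts(.088,.125,.02)],px,Rm,t)
print(p,np.degrees(p[2]));print(e.round(2).tolist())
p2,_=fit(c,pts(.08,.06,.05),px[:4],Rm,t);print("plate only",p2)
for i,l in enumerate(pts(.067,.047,.07)): print(i+1);goal(p,l,p[2]+np.pi/2)
E
```

```text
[ 0.56331376 -0.10120739  0.43700658] 25.03863282198391
[[-0.58, 0.5], [1.31, -0.71], [-0.79, 0.79], [0.8, 0.87], [-1.72, -0.13], [1.69, -0.65], [-1.95, 0.31], [1.03, 0.46]]
plate only [ 0.56341932 -0.10094288  0.43629161]
1
t 1.65 pos [ 0.5153 -0.1309  0.2307] F [-0.11 -0.71 -0.26] yaw -65.05 tilt z [-0.001  0.    -1.   ]
world d [ 0.0889  0.1006 -0.1607] tool d [-0.0536 -0.1232  0.1606] turn rz -0.09
2
t 1.65 pos [ 0.5153 -0.1309  0.2307] F [-0.11 -0.71 -0.26] yaw -65.05 tilt z [-0.001  0.    -1.   ]
world d [ 0.1286  0.0154 -0.1607] tool d [ 0.0404 -0.1233  0.1605] turn rz -0.09
3
t 1.65 pos [ 0.5153 -0.1309  0.2307] F [-0.11 -0.71 -0.26] yaw -65.05 tilt z [-0.001  0.    -1.   ]
world d [-0.0325  0.0439 -0.1607] tool d [-0.0534  0.0108  0.1607] turn rz -0.09
4
t 1.65 pos [ 0.5153 -0.1309  0.2307] F [-0.11 -0.71 -0.26] yaw -65.05 tilt z [-0.001  0.    -1.   ]
world d [ 0.0072 -0.0413 -0.1607] tool d [0.0406 0.0107 0.1607] turn rz -0.09
```

Request:
servo_tool:
  deltas: [0.0203,0.0054,0.03,0,0,0,0,0.0203,0.0053,0.04,0,0,0,0,0,0,0.04,0,0,0,0,0,0,0.04,0,0,0,0,0,0,0.02,0,0,0,0]

```text
time_s: 2.15
position: [0.5191, -0.1736, 0.0567]
tool_rot: [2.644, -1.695, -0.011]
force: [-0.7, 0.3, -0.4]
grip_width: -0.0001
```

Request:
servo_tool:
  deltas: [0,0,0,0,0,0,0,0,0,0,0,0,0,0]

```text
time_s: 2.35
position: [0.5222, -0.1742, 0.0616]
tool_rot: [2.645, -1.694, -0.0]
force: [1.2, -1.0, 0.3]
grip_width: -0.0
```

```bash
python3 - <<'E'
from h import *
goal((.5633,-.1010,.4366),[-.067,-.047,.05],.4366+np.pi/2)
E
```

```text
t 2.35 pos [ 0.5222 -0.1742  0.0616] F [ 1.24 -0.96  0.3 ] yaw -65.28 tilt z [-0. -0. -1.]
world d [ 0.0003  0.0023 -0.0116] tool d [-0.002  -0.0012  0.0116] turn rz -0.29
```

Request:
servo_tool:
  deltas: [-0.002,-0.001,0.005,0,0,0,0,0,0,0.004,0,0,0,0,0,0,0,0,0,0,0]

```text
time_s: 2.65
position: [0.5228, -0.1711, 0.0528]
tool_rot: [-2.647, 1.693, -0.001]
force: [-0.6, -0.5, 0.6]
grip_width: 0.0004
```

Request:
servo_tool:
  deltas: [0,0,0.002,0,0,0,0,0,0,0.002,0,0,0,0,0,0,0,0,0,0,0]

```text
time_s: 2.95
position: [0.5231, -0.1713, 0.0488]
tool_rot: [2.647, -1.693, 0.002]
force: [0.4, -0.5, 2.5]
grip_width: -0.0
```

Request:
servo_tool:
  deltas: [0,0,0.002,0,0,0,0,0,0,0,0,0,0,0]

```text
time_s: 3.15
position: [0.523, -0.1715, 0.0468]
tool_rot: [2.646, -1.693, 0.002]
force: [-1.4, -1.2, 4.8]
grip_width: -0.0003
```

Request:
servo_tool:
  deltas: [0,0,0.001,0,0,0,0,0,0,0,0,0,0,0]

```text
time_s: 3.35
position: [0.523, -0.1716, 0.046]
tool_rot: [2.646, -1.693, 0.002]
force: [-1.7, -1.0, 5.0]
grip_width: -0.0
```

Request:
servo_tool:
  deltas: [0,0,0.002,0,0,0,0,0,0,0,0,0,0,0,0,0,0,0,0,0,0]

```text
time_s: 3.65
position: [0.5232, -0.1717, 0.0456]
tool_rot: [2.646, -1.692, 0.001]
force: [-6.0, 0.3, 14.4]
grip_width: -0.0003
```

```bash
python3 - <<'E'
from h import *
goal((.5633,-.1010,.4366),[-.067,-.047,.05],.4366+np.pi/2)
im=cv2.cvtColor(cams.camera("wrist"),cv2.COLOR_RGB2BGR);cv2.imwrite("pics/w2.png",im)
E
```

```text
t 3.65 pos [ 0.5232 -0.1717  0.0456] F [-5.98  0.31 14.39] yaw -65.2 tilt z [ 0.    -0.001 -1.   ]
world d [-0.0007 -0.0002  0.0044] tool d [-0.0001  0.0007 -0.0044] turn rz -0.21
```

View pics/w2.png

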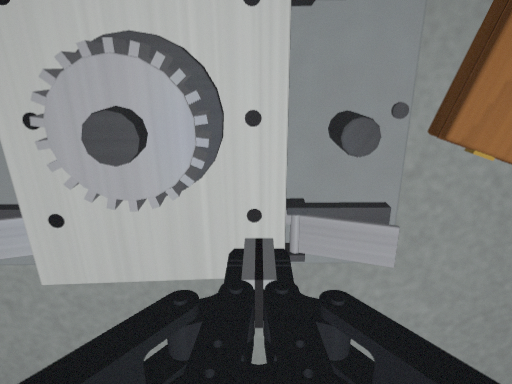

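Corner 4 gives: it tracked down 4.4 mm at about 5 N, then stopped hard (14 N). The picture shows the fingertips on the near right corner, with raised tab 4 at about (345,240). Next I back off and check the tab_4 spot against the image.

Request:
servo_tool:
  deltas: [0,0,-0.005,0,0,0,0,0,0,-0.015,0,0,0,0,0,0,-0.01,0,0,0,0,0,0,0,0,0,0,0]

```text
time_s: 4.1
position: [0.5238, -0.1715, 0.0753]
tool_rot: [-2.646, 1.692, -0.005]
force: [-0.0, 0.2, 0.4]
grip_width: -0.0
```

```bash
python3 - <<'E'
from h import *
p=(.5633,-.1010,.4366)
goal(p,[-.067,-.101,.055],p[2]+np.pi/2)
c=cams.calibration("wrist");s=np.load("st.npy");T=np.array(c["T_tool_cam"])
Rt=Ro.from_rotvec(s[3:]).as_matrix();Rwc=Rt@T[:3,:3];o=Rt@T[:3,3]+s[:3]
L=[[-.067,-.101,.0425],[-.056,-.117,.0475],[-.078,-.117,.0475],[-.056,-.07,.033],[-.078,-.07,.033]]
q=(proj(c,world(p,L),Rwc.T,-Rwc.T@o)+.5)*1.5625-.5;print(q.round(0).tolist())
im=cv2.imread("pics/w1b.png")
for x,y in q.round().astype(int): cv2.circle(im,(int(x),int(y)),2,(0,0,255),-1)
cv2.imwrite("pics/chk.png",cv2.resize(im[220:310,440:600],None,fx=4,fy=4))
E
```

```text
t 4.1 pos [ 0.5238 -0.1715  0.0753] F [-0.04  0.17  0.41] yaw -65.21 tilt z [ 0.003 -0.001 -1.   ]
world d [ 0.0215 -0.0494 -0.0203] tool d [0.0538 0.0012 0.0204] turn rz -0.22
[[547.0, 271.0], [575.0, 257.0], [571.0, 289.0], [499.0, 252.0], [497.0, 283.0]]
```

View pics/chk.png

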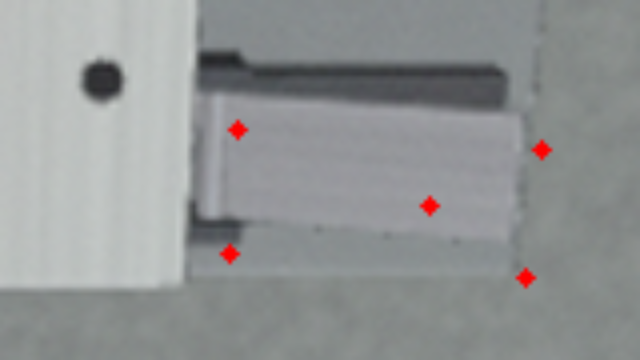

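The tab's centre line lies about 6 mm farther from the near edge than I projected, so I'll press at local x ≈ -0.061.

Request:
servo_tool:
  deltas: [0.018,-0.002,0,0,0,0,0,0.018,-0.002,0,0,0,0,0,0.017,-0.001,0.005,0,0,0,0,0,0,0.015,0,0,0,0,0,0,0,0,0,0,0]

```text
time_s: 4.6
position: [0.547, -0.2157, 0.0498]
tool_rot: [2.646, -1.693, -0.01]
force: [-0.1, 0.0, -0.2]
grip_width: -0.0004
```

Request:
servo_tool:
  deltas: [0,0,0.004,0,0,0,0,0,0,0.004,0,0,0,0,0,0,0.004,0,0,0,0,0,0,0,0,0,0,0]

```text
time_s: 5.0
position: [0.5495, -0.2172, 0.0424]
tool_rot: [2.646, -1.692, 0.001]
force: [-1.7, -0.1, 5.3]
grip_width: -0.0006
```

```bash
python3 - <<'E'
from h import *
p=(.5633,-.1010,.4366)
goal(p,[-.061,-.1,.032],p[2]+np.pi/2)
E
```

```text
t 5.0 pos [ 0.5495 -0.2172  0.0424] F [-1.73 -0.13  5.28] yaw -65.17 tilt z [ 0.    -0.001 -1.   ]
world d [ 0.0008 -0.0003 -0.0104] tool d [ 0.0005 -0.0006  0.0104] turn rz -0.19
```

Contact is at about 42 mm, as expected for the raised tab. Now I press down.

Request:
servo_tool:
  deltas: [0,0,0.003,0,0,0,0,0,0,0.003,0,0,0,0,0,0,0,0,0,0,0]

```text
time_s: 5.3
position: [0.5501, -0.2182, 0.0375]
tool_rot: [2.646, -1.691, 0.005]
force: [-4.2, -2.5, 6.4]
grip_width: -0.0003
```

Request:
servo_tool:
  deltas: [0,0,0.003,0,0,0,0,0,0,0.002,0,0,0,0,0,0,0,0,0,0,0]

```text
time_s: 5.6
position: [0.5503, -0.2188, 0.0328]
tool_rot: [2.645, -1.69, 0.006]
force: [-3.6, -3.8, 7.6]
grip_width: -0.0003
```

Request:
servo_tool:
  deltas: [0,0,0.001,0,0,0,0,0,0,0.001,0,0,0,0,0,0,0,0,0,0,0]

```text
time_s: 5.9
position: [0.5505, -0.2188, 0.0318]
tool_rot: [2.645, -1.69, 0.006]
force: [-5.4, -2.3, 13.4]
grip_width: -0.0
```

Request:
servo_tool:
  deltas: [0,0,0.002,0,0,0,0,0,0,0.001,0,0,0,0,0,0,0,0,0,0,0]

```text
time_s: 6.2
position: [0.5506, -0.2189, 0.0314]
tool_rot: [2.645, -1.69, 0.004]
force: [-12.4, 0.9, 26.6]
grip_width: 0.0003
```

Request:
servo_tool:
  deltas: [0,0,-0.005,0,0,0,0,0,0,-0.015,0,0,0,0,0,0,-0.02,0,0,0,0,0,0,-0.005,0,0,0,0,0,0,0,0,0,0,0]

```text
time_s: 6.7
position: [0.5502, -0.2172, 0.0716]
tool_rot: [-2.647, 1.692, -0.004]
force: [-0.4, 0.5, -0.5]
grip_width: 0.0002
```

```bash
python3 - <<'E'
from h import *
p=(.5633,-.1010,.4366)
goal(p,[-.067,-.047,.05],p[2]+np.pi/2)
im=cv2.cvtColor(cams.camera("wrist"),cv2.COLOR_RGB2BGR);cv2.imwrite("pics/w3.png",im)
E
```

```text
t 6.7 pos [ 0.5502 -0.2172  0.0716] F [-0.36  0.54 -0.52] yaw -65.19 tilt z [ 0.002 -0.001 -1.   ]
world d [-0.0277  0.0453 -0.0216] tool d [-0.0528  0.0062  0.0215] turn rz -0.21
```

View pics/w3.png

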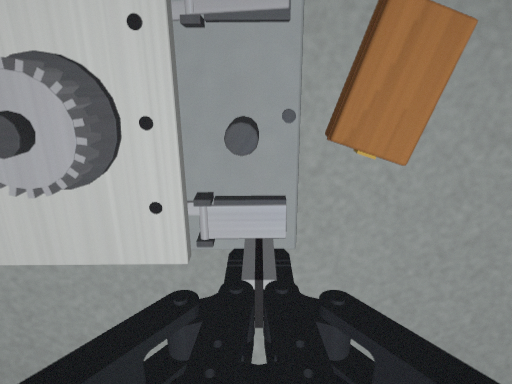

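Tab 4 now looks rectangular at (243,220), and the stop at 31.5 mm with 26 N says it is flat. Now I press corner 4 again.

Request:
servo_tool:
  deltas: [-0.018,0.002,0,0,0,0,0,-0.018,0.002,0,0,0,0,0,-0.017,0.002,0,0,0,0,0,0,0,0.013,0,0,0,0,0,0,0,0,0,0,0]

```text
time_s: 7.25
position: [0.5198, -0.1706, 0.0542]
tool_rot: [2.646, -1.692, -0.008]
force: [-0.8, 0.2, 0.2]
grip_width: -0.0001
```

Request:
servo_tool:
  deltas: [0,0,0.005,0,0,0,0,0,0,0.003,0,0,0,0,0,0,0.002,0,0,0,0,0,0,0,0,0,0,0]

```text
time_s: 7.65
position: [0.5219, -0.1722, 0.0487]
tool_rot: [2.646, -1.693, -0.002]
force: [-5.3, 1.1, 8.7]
grip_width: -0.0001
```

Request:
servo_tool:
  deltas: [0,0,0.001,0,0,0,0,0,0,0,0,0,0,0]

```text
time_s: 7.85
position: [0.522, -0.1722, 0.0485]
tool_rot: [2.646, -1.693, -0.002]
force: [-7.7, 1.7, 13.1]
grip_width: 0.0001
```

It now stops 1.4 mm down at 13 N, against 4.4 mm before, so the shim is carrying it. I'll hold, then retract.

Request:
servo_tool:
  deltas: [0,0,0,0,0,0,0,0,0,0,0,0,0,0,0,0,0,0,0,0,0,0,0,0,0,0,0,0]

```text
time_s: 8.25
position: [0.522, -0.1722, 0.0485]
tool_rot: [2.646, -1.693, -0.002]
force: [-7.6, 2.8, 12.8]
grip_width: -0.0
```

Request:
servo_tool:
  deltas: [0,0,-0.005,0,0,0,0,0,0,-0.015,0,0,0,0,0,0.01,-0.04,0,0,0,0,0,0.03,-0.05,0,0,0,0,0,0.03,-0.05,0,0,0,0]

```text
time_s: 8.75
position: [0.4654, -0.1974, 0.1941]
tool_rot: [2.647, -1.692, 0.001]
force: [0.9, -0.0, 0.1]
grip_width: -0.0003
```

Request:
servo_tool:
  deltas: [0,0,0,0,0,0,0,0,0,0,0,0,0,0,0,0,0,0,0,0,0]

```text
time_s: 9.05
position: [0.4656, -0.1969, 0.1912]
tool_rot: [-2.646, 1.693, 0.002]
force: [1.1, -0.2, -0.5]
grip_width: -0.0001
```

```bash
python3 - <<'E'
from h import *
print(r.state()["force"])
im=cv2.cvtColor(cams.camera("wrist"),cv2.COLOR_RGB2BGR)
cv2.imwrite("pics/w4.png",cv2.resize(im,(800,600),interpolation=cv2.INTER_CUBIC))
E
```

```text
[ 1.05209548 -0.22455805 -0.50285045]
```

View pics/w4.png

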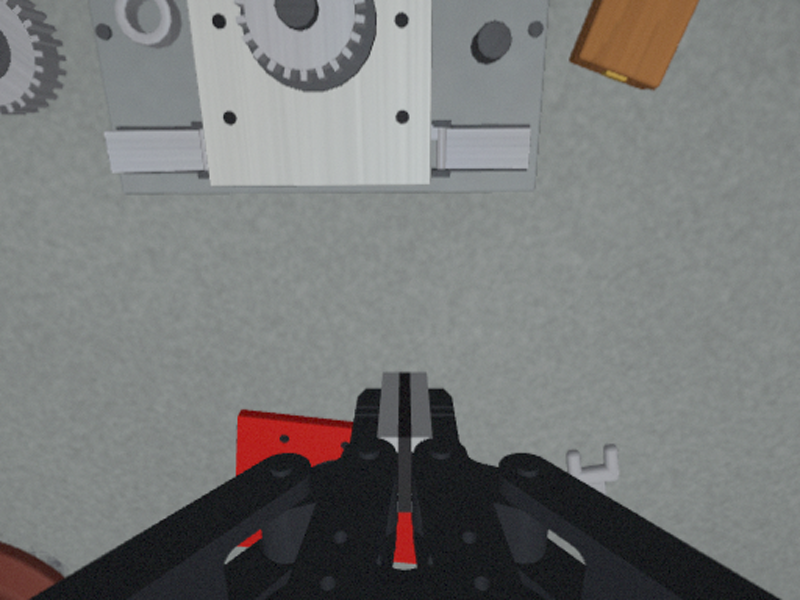

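Tab 4 at (485,148) is flat, tab 3 at (155,150) is still raised, and the plate, pin and ring haven't moved. The arm is clear of everything, so I'm handing in.

```bash
python3 -c "
from bench import ticket
print(ticket.job_done())"
```

```text
the job is handed in; nothing more can be done
None
```

The rocking corner was corner 4 (near right). I pressed its shim tab flat and pressed the corner again, and it now bears on its shim. I handed the job in at about 9 s; no verdict is reported.

- **Finding the corner:** Corner 4 was the first one I pressed. It sank about 4.4 mm at about 5 N, then stopped hard at 14 N. That matched the springy foot, so I did not press the other three corners.
- **Tab 4:** I pressed it until it stopped at a height of about 31.5 mm with 26 N, which matches flat (32 mm). The tab lay about 6 mm off in x from where I had projected it, so I corrected the press point from the picture.
- **Second press:** Corner 4 stopped only about 1.5 mm down at 13 N, a little over the nominal 1 mm. I held it there for more than 0.4 s.
- **Last check:** In the last picture, tab 4 is flat, tab 3 is raised and the plate looks level and in place. The ring and pin are where they stood, and the arm is clear of everything. Far tabs 1 and 2 were out of that picture and were not checked again, but the arm never went near them.

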